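# Bring the parts bin forward to its picking stop

### The arm

A 6-joint arm with a two-finger parallel gripper is mounted at the origin on the work surface. World frame = base frame: x ahead of the robot, y to its left, z up, the work surface at z = 0. Lengths are in m, angles in rad, forces in N, time in s.
With the tool pointing down it reaches from about 0.35 to 0.875 m from the base axis. Payload 4.2 kg.
Tool frame: the origin (TCP) lies at the very end of the fingers, on their centre line; the grasp point (between the pads) lies 19 mm behind it; z points along the fingers, x is the direction in which the jaws open and shut, and the axes are right-handed (so a half turn about z gives the same grasp; the last joint's range is limited). The gripper opens to 87 mm and grips with 3 to 60 N. Pads are 19 mm wide; open, the fingers measure 117 mm over their backs; the gripper's body (75 mm by 190 mm) begins 51 mm behind the grasp point.
Start: joints at [-0.924, 0.385, 0.008, 0, -1.194, -0.259], TCP at [0.236, -0.579, 0.223] pointing down, gripper open.
Joint ranges: [-3.14, 3.14], [-1.21, 2.06], [-1.07, 1.41], [-3.16, 2.05], [-2.99, -0.16], [-3.1, 3.1]. Speed limits (rad/s): [2.79, 2.79, 3.14, 3.14, 3.14, 3.14].

### API

Orientations are given as a unit quaternion [x, y, z, w].
In Python, from rig import arm gives the robot as it stands. The module is installed in compiled form; this text tells all that it offers. Calls block until the motion is done:
- arm.move_ptp(position, orientation): joint-space move of the TCP to a pose.
- arm.servo_line(position, speed=0.15, ori=None, guard=None): straight line of the TCP; ori=None keeps the orientation; speed is the mean speed in m/s. With guard (N) it stops when the force on the tool has changed by that much, and returns True; else False.
- arm.move_j(angles): joint-space move.
- arm.set_gripper(opening, grip_force=None): finger opening in m; grip_force is the grip in N (None keeps the last); returns when the fingers have stopped.
- arm.dwell(seconds).
- arm.ik(position, orientation): joint angles nearest the present ones, or None.
- arm.grab_frame(name): name is "scene" or "top"; returns a dict with "color" (384x512x3 uint8, red, green, blue), "fx", "fy", "cx", "cy" (pixels), "D" ([k1, k2, p1, p2, k3] as OpenCV has them; the pictures are not rectified), "xyz" and "attitude" of the camera in the world. Camera axes: x right, y down, z forward; pixel columns grow to the right and rows downward; lengths in m; the calibration is good to about 2 mm. A picture is of the moment at which its call begins. There is no depth.
A pose or a line that the arm cannot do raises arm.Unreachable and nothing moves.
- arm.sign_off(): hands the job in, once; it reports no verdict.
Readings, each from a call of its own:
- arm.get_clock(): time.
- arm.get_joint_pos(): joint angles.
- arm.get_qvel(): joint speeds.
- arm.get_joint_efforts(): joint torques, N m.
- arm.get_ee_pos(): TCP position.
- arm.get_orientation(): TCP orientation.
- arm.get_ft_force(): force on the tool from outside, world axes, zero at the start.
- arm.get_ft_torque(): the same for the moment, N m.
- arm.get_opening(): finger opening in m.
Only numpy, scipy, OpenCV 4.12 (cv2) and the standard library are available. Lean on these libraries where they do the work, as an engineer would, in place of code of your own. Each camera call takes 0.05 s, during which the arm holds its last target. There are 200 camera calls.

### The job

The middle blue parts bin has been shoved back in its lane. Hook a fingertip (or both) behind its far rim from above and drag it towards you along the lane, flat on the floor, against the sprung rubber buffer until the spring tongue clicks up behind it; pull gently, since how far forward the buffer sits can only be felt, then let go and leave the bin held there with the neighbouring bins, the brass fitting and the screwdriver undisturbed.

Things in the scene. Friction and masses are not known exactly. Their poses are not given: they have to be found in the camera images.
- lane: fixed beige rack, three parallel lanes, 450 mm long, 470 mm wide. Origin on the table under the middle lane's centre line; x runs along the lanes away from the robot (ends at -190 and 260 mm), y left, z up. Lane floors 20 mm above the table, centres at y 0 and +-150 mm. Guide rails between them, tops 45 mm above the table, 134 mm apart inside. Low rear bar at x 250 to 260 mm, top at 40 mm.
- bin: middle blue open bin with dividers and brass parts: 220 mm long (x), 120 wide, 80 high, walls 4 mm, 0.5 to 0.8 kg. Origin at the centre of its underside; x points away from the robot along its length, z up. Round the rim a lip 10 mm high stands 3 mm proud of the walls. It starts 40 to 135 mm too far back; 35 mm of floor or more is free behind it, nothing there is higher than 40 mm above the table.
- far_lip (a point): middle of the top outer edge of the bin's far lip: 113 mm along the bin's x and 80 mm above its underside; the hooking place is just beyond it
- tongue (a joint): yellow spring tongue, 24 mm wide, in the middle lane's floor: how far it is pressed down, in m. 0.008 while the bin stands on it, 0 when it has sprung up 8 mm behind the bin's far wall (clicked).
- bin_a: neighbouring blue bin of the same size, in the left or right lane at its picking stop; leave alone. Origin at the centre of its underside
- bin_b: the other neighbouring blue bin, same size, leave alone. Origin at the centre of its underside
- fitting: brass fitting, 32 mm across and 55 mm tall, standing on the table beside the rack; leave alone. Origin at the centre of its underside
- driver: screwdriver with orange handle lying on the table beside the rack; leave alone. Origin at its middle, underneath
- home (a point): point on the middle lane's floor at lane x = 0, y = 0. Here the bin's origin comes to rest, give or take 35 mm along the lane. The sprung rubber buffer, 24 mm across, meets its front wall 4 mm before the click, pushing back 2 N, then 1.2 N more per mm: 7 N at the click, besides 2 to 6 N sliding friction. 3 mm past the click it bottoms out hard. Over 20 N on the bin is too rough.
- slot (a point): middle of the dark slot in the middle lane's floor, lane x = 130 mm, in which the tongue works. Tongue and buffer are bolted to one adjustable stop that sits up to 35 mm further forward or back along the lane from one set-up to the next; its place is not measured and has to be felt. This point does not move with it.

How it is judged:
By the outcome, as a careful person would: the job done as asked, in the order asked, and still so for the second after the job is handed in, with the robot touching nothing.
It also fails if it takes over 43 s, if anything falls off the work surface, if the arm or the gripper's body presses on something with over 40 N, if the wrist force passes 120 N, or if a joint passes its speed limit or range.

## Working session

There is one attempt and no reset: what is moved stays moved. The work goes in short steps, each a Python script; the robot and the scene stay as the last script left them, time stands still between calls to the robot, and variables do not carry over. Pictures are saved under pics/ and viewed, about 8 in all and at most 12, crops included, and the job is handed in when it is done.

```bash
mkdir -p pics; cat > h.py <<'E'
from rig import arm
import numpy as np, cv2
from scipy.spatial.transform import Rotation as R
def cam(n):
    f=arm.grab_frame(n); f['K']=np.array([[f['fx'],0,f['cx']],[0,f['fy'],f['cy']],[0,0,1.]])
    a=np.array(f['attitude']); f['R']=R.from_quat(a).as_matrix() if a.size==4 else a.reshape(3,3)
    f['D']=np.array(f['D'],float); f['xyz']=np.array(f['xyz']); return f
def ray(f,uv,z):
    p=cv2.undistortPoints(np.array(uv,float).reshape(-1,1,2),f['K'],f['D'])[:,0]
    d=np.c_[p,np.ones(len(p))]@f['R'].T
    return f['xyz']+d*((z-f['xyz'][2])/d[:,2])[:,None]
def proj(f,P):
    P=np.array(P,float).reshape(-1,3); Rc=f['R'].T
    return cv2.projectPoints(P,cv2.Rodrigues(Rc)[0],-Rc@f['xyz'],f['K'],f['D'])[0][:,0]
def save(f,n): cv2.imwrite('pics/'+n,cv2.resize(f['color'][:,:,::-1],None,fx=1.5,fy=1.5,interpolation=cv2.INTER_CUBIC))
E
python3 - <<'E'
from h import *
for n in('scene','top'):
    f=cam(n); save(f,n+'1.png'); print(n,f['xyz'],f['attitude'],f['fx'],f['D'])
print(arm.get_clock(),arm.get_orientation(),arm.get_ee_pos())
E
```

```text
scene [1.25821555 0.41427133 1.19654306] [ 0.48630639  0.81572581 -0.27262417 -0.15418677] 428.95269833678043 [-0.0319718  0.         0.         0.         0.       ]
top [ 4.22655229e-01 -1.19773755e-05  1.53394979e+00] [-0.70143828  0.71162305 -0.02267191  0.03260301] 376.7191161983566 [-0.09022741  0.          0.          0.          0.        ]
0.1 [ 5.57649543e-01  8.30075883e-01  5.15670689e-04 -8.66286923e-04] [ 0.23616881 -0.57807445  0.22154129]
```

View pics/scene1.png

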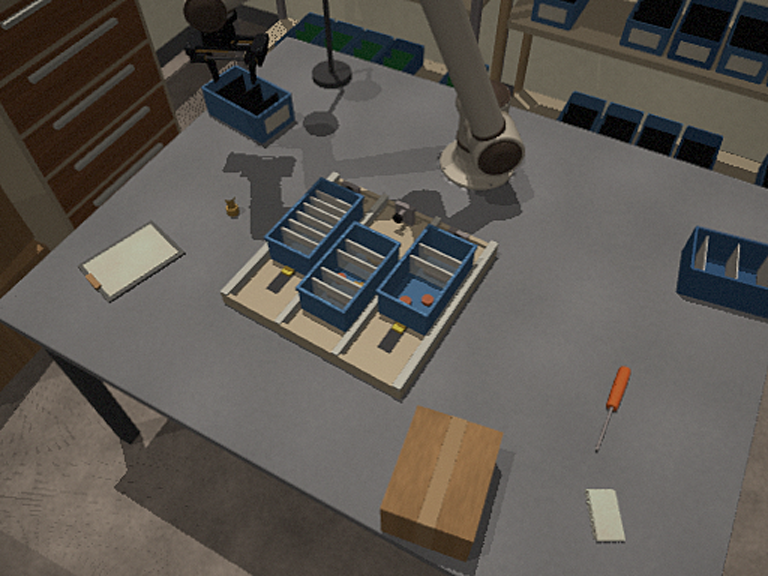

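View pics/top1.png

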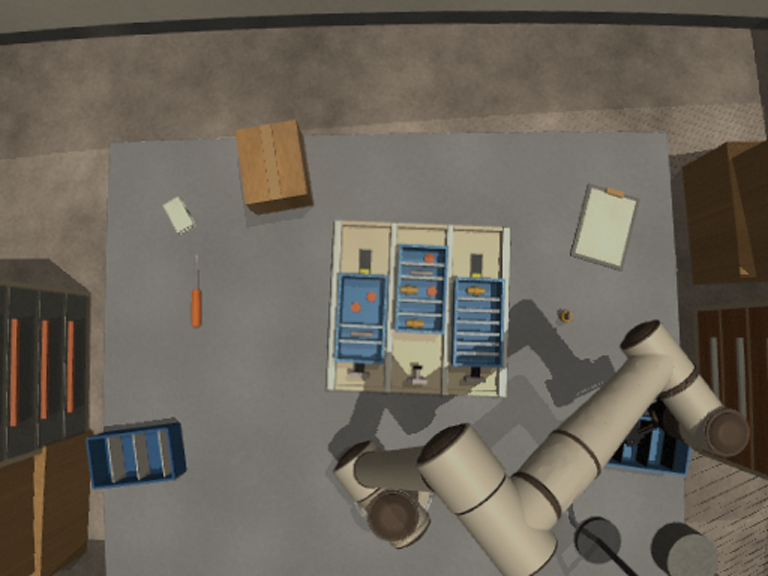

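The scene view shows three bins in the rack, the middle one furthest back (scene px ≈350,275), with the fitting and driver well off to the sides. In the top view (1.5x scale), the rack corners are ≈(334,221), (509,228), (507,396), (328,390). The middle bin spans ≈(398..446, 245..333), and the area behind it is free.

```bash
python3 - <<'E'
from h import *
f=cam('top')
c=np.array([(334,221),(509,228),(507,396),(328,390)])/1.5
r=ray(f,c,.045); print('rack corners\n',r.round(4),[np.linalg.norm(r[i]-r[i-1]).round(3) for i in range(4)])
hsv=cv2.cvtColor(f['color'],cv2.COLOR_RGB2HSV)
m=cv2.inRange(hsv,(98,110,50),(125,255,255)); m[:,:215]=0;m[:,345:]=0;m[:145]=0;m[250:]=0
n,l,s,_=cv2.connectedComponentsWithStats(m)
for i in range(1,n):
    if s[i,4]<150: continue
    p=np.argwhere(l==i)[:,::-1].astype(np.float32)
    w=ray(f,p,.1)[:,:2].astype(np.float32)
    a=cv2.minAreaRect(w); print(s[i],np.round(a[0],4),np.round(a[1],4),a[2]); print(cv2.boxPoints(a).round(4).tolist())
x0,y0=210,135
cv2.imwrite('pics/crop1.png',cv2.resize(f['color'][y0:275,x0:350,::-1],None,fx=4.2,fy=4.2,interpolation=cv2.INTER_CUBIC))
E
```

```text
rack corners
 [[ 0.7178  0.1468  0.045 ]
 [ 0.6917 -0.3206  0.045 ]
 [ 0.2478 -0.3023  0.045 ]
 [ 0.2702  0.166   0.045 ]] [np.float64(0.448), np.float64(0.468), np.float64(0.444), np.float64(0.469)]
```

View pics/crop1.png

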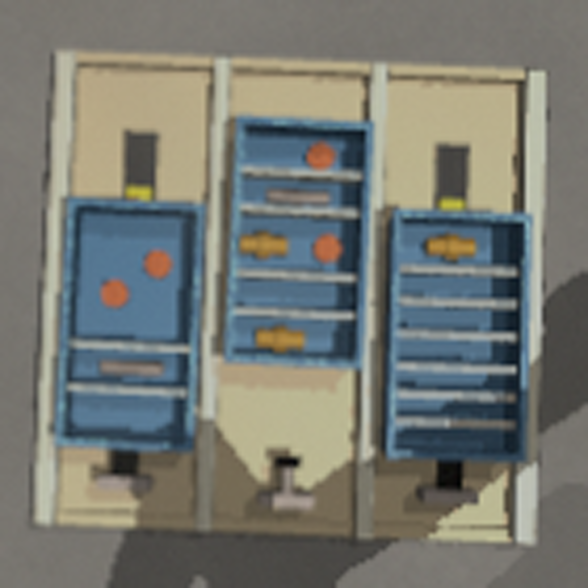

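Lane corners match the given sizes (448×468 mm), with yaw ≈ -2.7°. My blue mask missed, so I'll fix it and get the bin's rim, also across both views.

```bash
cat >> h.py <<'E'
# lane frame from the rack corners (far-left, far-right, near-right, near-left) at z .045
C=np.array([[.7178,.1468],[.6917,-.3206],[.2478,-.3023],[.2702,.166]])
d=(C[0]-C[3])+(C[1]-C[2]); e=(C[0]-C[1])+(C[3]-C[2]); e=np.array([e[1],-e[0]])
LX=(d+e)/np.linalg.norm(d+e); LY=np.array([-LX[1],LX[0]]); LO=C.mean(0)-.035*LX
def lane(p): q=np.asarray(p)[...,:2]-LO; return np.stack([q@LX,q@LY],-1)
def world(x,y,z): return np.r_[LO+x*LX+y*LY,z]
E
python3 - <<'E'
from h import *
print(LO,LX,np.degrees(np.arctan2(LX[1],LX[0])))
f=cam('top')
hsv=cv2.cvtColor(f['color'],cv2.COLOR_RGB2HSV)
off=np.array([210,135])
h=np.array([(234,118),(373,122),(358,366),(224,360)])/4.2+off
print('middle rim by hand',lane(ray(f,h,.1)).round(4).tolist())
for uv in [(62,200),(203,203),(193,450),(58,445),(393,210),(531,213),(522,462),(388,459)]:
    print(lane(ray(f,np.array(uv)/4.2+off,.1)).round(4))
print('hsv rim',hsv[163:166,275],hsv[200,266])
m=((hsv[...,0]>95)&(hsv[...,0]<125)&(hsv[...,1]>90)).astype(np.uint8); 
pts=np.argwhere(m)[:,::-1]; L=lane(ray(f,pts,.1)); k=(abs(L[:,1])<.07)&(abs(L[:,0]-.1)<.25); L=L[k]
print('mask extent',L.min(0),L.max(0)); 
for y in (-.04,-.02,0,.02,.04):
    s=L[abs(L[:,1]-y)<.008]; print(y,s[:,0].min().round(4),s[:,0].max().round(4))
g=cam('scene'); xf=L[:,0].max(); print('scene px of far lip',proj(g,[world(xf,.063,.1),world(xf,-.063,.1),world(xf-.226,-.063,.1)])*1.5)
E
```

```text
[ 0.4469137  -0.07587949] [ 0.99889421 -0.0470145 ] -2.6947260006505087
middle rim by hand [[0.193, 0.0611], [0.1934, -0.0661], [-0.0294, -0.0579], [-0.0279, 0.0633]]
[[0.1127 0.2155]]
[[0.114  0.0869]]
[[-0.1097  0.0886]]
[[-0.1095  0.2106]]
[[ 0.1132 -0.0861]]
[[ 0.1145 -0.2122]]
[[-0.1112 -0.2083]]
[[-0.1121 -0.0872]]
hsv rim [[ 98  71 154]
 [ 98  89 144]
 [105 125  53]] [ 91  36 155]
mask extent [-0.02590659 -0.06120643] [0.19424884 0.06155673]
-0.04 -0.0258 0.1927
-0.02 -0.0225 0.1922
0 -0.0232 0.1915
0.02 -0.0164 0.191
0.04 -0.0246 0.1942
scene px of far lip [[345.47622948 313.63919228]
 [295.94273656 288.53120727]
 [353.50409166 220.76222021]]
```

```bash
cat >> h.py <<'E'
M=np.column_stack([np.r_[LY,0],np.r_[LX,0],[0,0,-1.]]); Q=R.from_matrix(M).as_quat()
def st(s=''):
    F=np.array(arm.get_ft_force()); p=arm.get_ee_pos(); print(s,round(arm.get_clock(),2),'lane',lane(p).round(4),'z',round(p[2],4),'F',round(F[:2]@LX,2),round(F[:2]@LY,2),round(F[2],2)); return F[:2]@LX,lane(p)[0],F[2]
E
python3 - <<'E'
from h import *
print(np.linalg.det(M),Q,arm.ik(world(.216,0,.25),Q),arm.ik(world(.06,0,.078),Q))
arm.servo_line(np.array(arm.get_ee_pos())+[0,0,.05],speed=.15)
arm.move_ptp(world(.216,0,.25),Q); arm.set_gripper(.05); st('above')
arm.servo_line(world(.216,0,.125),speed=.15); st('low')
f=cam('scene'); p=proj(f,world(.2,0,.1)).ravel().astype(int); print(p)
c=f['color'][max(p[1]-70,0):p[1]+70,p[0]-90:p[0]+90,::-1]
cv2.imwrite('pics/hook.png',cv2.resize(c,None,fx=4,fy=4,interpolation=cv2.INTER_CUBIC))
E
```

```text
1.0000000000000002 [0.72353801 0.69028454 0.         0.        ] [ 0.11236973  0.44428465  0.17012681  0.         -1.29663849 -1.7301979 ] [ 0.16277851  0.35572643 -0.45484933  0.         -0.76022058 -1.78060668]
above 3.96 lane [0.216 0.   ] z 0.25 F -0.21 0.18 0.77
low 4.94 lane [ 0.2168 -0.    ] z 0.1262 F -0.09 0.35 0.41
[212 201]
```

View pics/hook.png

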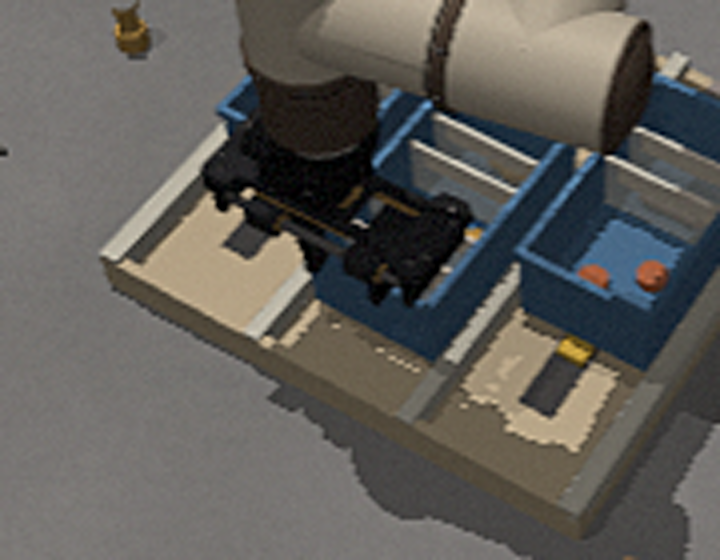

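The view shows the fingertips (crop px ≈310,265 and ≈385,300) hovering just behind and above the middle bin's far wall. Neighbouring bins are clear. I'll go down guarded, then feel for the lip.

```bash
python3 - <<'E'
from h import *
hit=arm.servo_line(world(.216,0,.080),speed=.05,guard=3); st('down %s'%hit)
if not hit:
    arm.dwell(.3); st('rest')
    hit=arm.servo_line(world(.190,0,.080),speed=.02,guard=1.5); st('contact %s'%hit); arm.dwell(.2); st()
E
```

```text
down False 6.04 lane [0.2163 0.    ] z 0.0804 F -0.31 -1.15 0.21
rest 6.34 lane [ 0.2161 -0.    ] z 0.0803 F -0.24 -0.26 0.88
contact True 6.98 lane [2.07e-01 2.00e-04] z 0.0798 F 0.43 -0.67 0.44
 7.18 lane [2.07e-01 1.00e-04] z 0.079 F 0.9 -0.2 0.33
```

```bash
cat >> h.py <<'E'
def fx(n=8):  # averaged force along lane
    v=[]
    for _ in range(n): v.append(np.array(arm.get_ft_force())); arm.dwell(.01)
    v=np.mean(v,0); return v[:2]@LX,v[2]
E
python3 - <<'E'
from h import *
x=.207
for i in range(8):
    x-=.003; hit=arm.servo_line(world(x,0,.080),speed=.02,guard=7); a=fx()
    p=arm.get_ee_pos(); print(round(arm.get_clock(),2),round(x,4),lane(p)[0].round(4),np.round(a,2),hit)
    if hit or a[0]>9: break
E
```

```text
7.55 0.204 0.2044 [ 2.71 -0.09] False
7.92 0.201 0.2005 [ 1.66 -0.31] False
8.28 0.198 0.1977 [ 2.3  -0.33] False
8.65 0.195 0.1948 [ 2.1  -0.26] False
9.02 0.192 0.1918 [ 2.25 -0.34] False
9.38 0.189 0.1888 [ 2.41 -0.23] False
9.75 0.186 0.1857 [ 2.41 -0.26] False
10.12 0.183 0.1827 [ 1.92 -0.34] False
```

The bin slides at ≈2.2 N. The buffer can't be met before TCP x ≈0.165, so I'll go there and then feel forward in small steps.

```bash
python3 - <<'E'
from h import *
hit=arm.servo_line(world(.168,0,.080),speed=.03,guard=4); x=.168; base=[fx()[0]]; print(hit,base)
n=0
while not hit and x>.082:
    x-=.002; hit=arm.servo_line(world(x,0,.080),speed=.02,guard=5); a=fx(6)
    p=arm.get_ee_pos(); print(round(arm.get_clock(),2),lane(p)[0].round(4),np.round(a,2),hit)
    if a[0]>np.median(base)+2.2: break
    base.append(a[0])
E
```

```text
False [np.float64(1.2609993590726793)]
11.13 0.1662 [ 2.4  -0.18] False
11.43 0.1642 [2.97 0.28] False
11.73 0.1618 [ 2.89 -0.08] False
12.03 0.1597 [2.95 0.34] False
12.33 0.1578 [2.57 0.31] False
12.63 0.1558 [2.48 0.25] False
12.93 0.1538 [2.87 0.33] False
13.23 0.1518 [ 2.98 -0.06] False
13.53 0.1498 [ 2.67 -0.13] False
13.83 0.1478 [2.5  0.52] False
14.13 0.1458 [2.87 0.54] False
14.43 0.1438 [2.73 0.39] False
14.73 0.1418 [2.76 0.42] False
15.03 0.1398 [2.83 0.38] False
15.33 0.1378 [2.76 0.01] False
15.63 0.1358 [3.09 0.62] False
15.93 0.1338 [3.19 0.54] False
16.23 0.1318 [2.56 0.44] False
16.53 0.1298 [2.87 0.46] False
16.83 0.1278 [2.69 0.43] False
17.13 0.1258 [2.98 0.42] False
17.43 0.1238 [2.82 0.47] False
17.73 0.1218 [2.63 0.4 ] False
18.03 0.12 [3.91 0.39] False
18.33 0.1192 [5.24 0.75] False
```

```bash
python3 - <<'E'
from h import *
x=.1178
for i in range(14):
    x-=.0007; hit=arm.servo_line(world(x,0,.080),speed=.01,guard=5); a=fx(12)
    p=arm.get_ee_pos(); print(round(arm.get_clock(),2),round(x,4),lane(p)[0].round(4),p[2].round(4),np.round(a,2),hit)
    if hit or a[0]>11.0: break
E
```

```text
18.68 0.1171 0.119 0.0809 [5.96 1.13] False
19.03 0.1164 0.1188 0.081 [6.53 1.09] False
19.38 0.1157 0.1184 0.0811 [7.05 1.07] False
19.73 0.115 0.118 0.0813 [7.28 1.16] False
20.08 0.1143 0.1177 0.0814 [7.74 1.24] False
20.43 0.1136 0.1173 0.0815 [8.13 1.33] False
20.78 0.1129 0.1169 0.0817 [8.45 1.46] False
21.13 0.1122 0.1166 0.0818 [8.89 1.2 ] False
21.48 0.1115 0.1162 0.0819 [9.34 1.32] False
21.83 0.1108 0.1158 0.0821 [9.55 1.21] False
22.18 0.1101 0.1154 0.0822 [10.3   1.47] False
22.53 0.1094 0.1145 0.0817 [10.49 -0.47] False
22.88 0.1087 0.1139 0.0817 [10.96 -0.76] False
23.23 0.108 0.1136 0.0819 [11.32 -0.55] False
```

Between 22.2 and 22.5 s there was a step: TCP moved 0.9 mm forward and Fz flipped, at a rise of ≈7.5 N. That fits the click. Easing off and checking.

```bash
python3 - <<'E'
from h import *
def crop(n):
    f=cam('scene'); p=proj(f,world(.13,0,.03)).ravel().astype(int)
    cv2.imwrite('pics/'+n,cv2.resize(f['color'][p[1]-50:p[1]+50,p[0]-70:p[0]+70,::-1],None,fx=5,fy=5,interpolation=cv2.INTER_CUBIC))
crop('held.png')
for x in (.112,.116,.120): arm.servo_line(world(x,0,.080),speed=.015); print(x,lane(arm.get_ee_pos())[0].round(4),np.round(fx(),2))
arm.servo_line(world(.135,0,.080),speed=.05); st()
crop('released.png')
E
```

```text
0.112 0.1147 [ 8.09 -1.76]
0.116 0.1159 [ 3.89 -0.79]
0.12 0.119 [-0.15  0.14]
 25.18 lane [0.1351 0.    ] z 0.0797 F -0.23 0.26 -0.38
```

View pics/released.png

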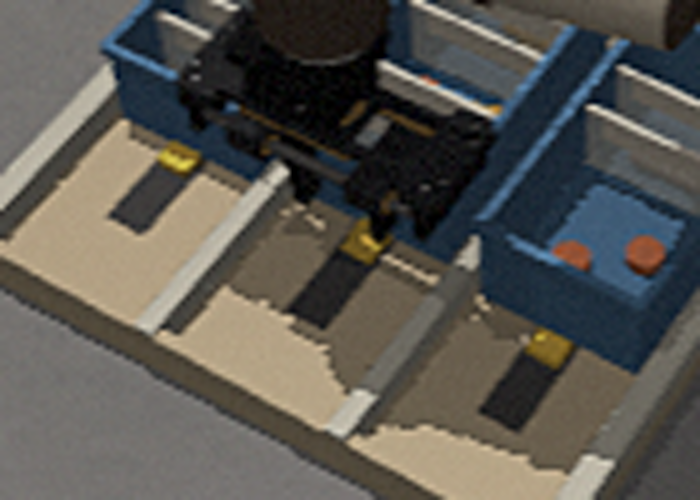

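The yellow tongue now shows behind the middle bin's far wall (crop px ≈365,240), as it does for the neighbours. I'll lift clear and verify unobstructed.

```bash
python3 - <<'E'
from h import *
arm.servo_line(world(.135,0,.25),speed=.15); arm.move_ptp(np.array([.30,-.50,.28]),Q); print(arm.get_clock())
f=cam('scene'); p=proj(f,world(.09,0,.05)).ravel().astype(int)
a=cv2.resize(f['color'][p[1]-60:p[1]+60,p[0]-70:p[0]+70,::-1],None,fx=4.8,fy=4.8,interpolation=cv2.INTER_CUBIC)[:,:400+272]
cv2.imwrite('pics/fin_s.png',a)
t=cam('top'); cv2.imwrite('pics/fin_t.png',cv2.resize(t['color'][135:275,210:350,::-1],None,fx=4.2,fy=4.2,interpolation=cv2.INTER_CUBIC))
hsv=cv2.cvtColor(t['color'],cv2.COLOR_RGB2HSV)
y=cv2.inRange(hsv,(22,150,110),(34,255,255)); n,_,s,c=cv2.connectedComponentsWithStats(y)
for i in range(1,n):
    q=lane(ray(t,c[i],.026))[0]
    if abs(q[0])<.3 and abs(q[1])<.25: print('yellow',s[i,4],q.round(4))
m=(hsv[...,0]>95)&(hsv[...,0]<125)&(hsv[...,1]>90); L=lane(ray(t,np.argwhere(m)[:,::-1],.1))
for y0 in(-.15,0,.15):
    k=L[(abs(L[:,1]-y0)<.05)&(abs(L[:,0])<.2)]; print(y0,k[:,0].min().round(4),k[:,0].max().round(4))
E
```

```text
28.35
yellow 12 [0.1308 0.1516]
yellow 18 [0.1214 0.0024]
yellow 5 [ 0.1303 -0.1483]
-0.15 -0.1097 0.113
0 -0.1216 0.1028
0.15 -0.1077 0.1134
```

View pics/fin_s.png

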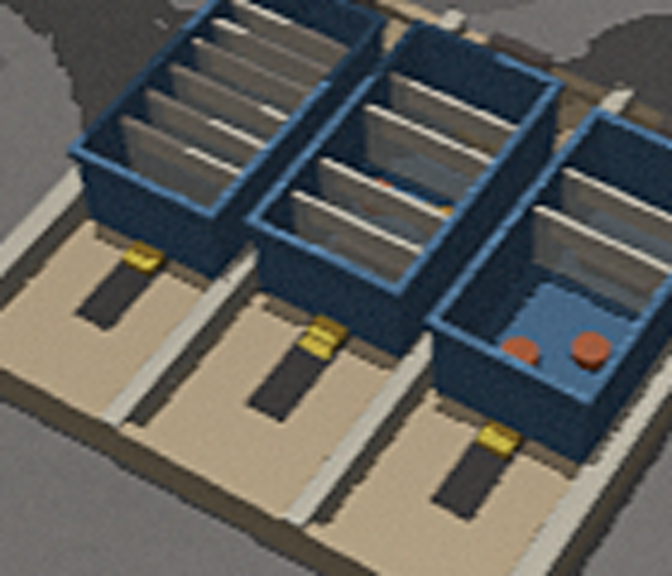

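View pics/fin_t.png

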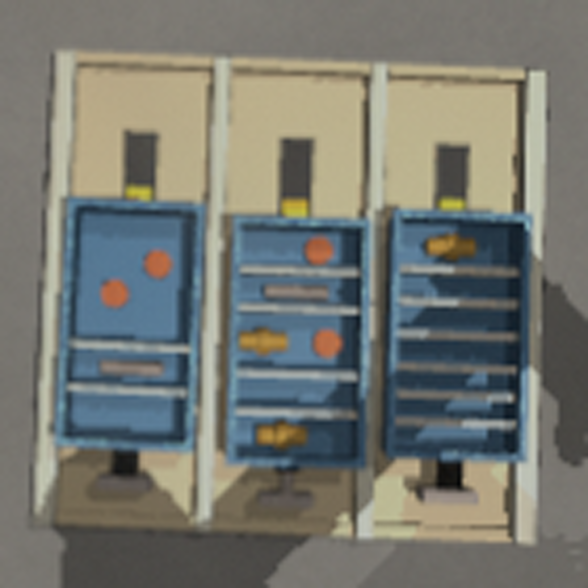

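The tongue is plainly visible behind the bin, and the neighbours are unmoved. One last check without motion: triangulate the tongue's height from both views against the neighbours' sprung tongues.

```bash
python3 - <<'E'
from h import *
from scipy.optimize import least_squares
fs=[cam('top'),cam('scene')]
for y0 in(-.15,0,.15):
    obs=[]
    for f in fs:
        hsv=cv2.cvtColor(f['color'],cv2.COLOR_RGB2HSV); m=cv2.inRange(hsv,(22,140,90),(34,255,255))
        p=np.argwhere(m)[:,::-1].astype(float); L=lane(ray(f,p,.026)); k=(abs(L[:,1]-y0)<.02)&(abs(L[:,0]-.125)<.025); p=p[k]; L=L[k]
        obs.append(p.mean(0)); print(y0,len(p),'x range',L[:,0].min().round(4),L[:,0].max().round(4),end=' | ')
    r=least_squares(lambda P:np.concatenate([proj(f,P)[0]-o for f,o in zip(fs,obs)]),world(.12,y0,.025))
    print('xyz lane',lane(r.x).round(4),'z',r.x[2].round(4),'px res',np.abs(r.fun).max().round(2))
E
```

```text
-0.15 11 x range 0.1261 0.1306 | -0.15 21 x range 0.1112 0.1309 | xyz lane [ 0.1281 -0.1481] z 0.0347 px res 0.06
0 18 x range 0.117 0.1257 | 0 38 x range 0.1012 0.129 | xyz lane [0.1213 0.0019] z 0.0314 px res 0.18
0.15 12 x range 0.1284 0.1331 | 0.15 29 x range 0.1157 0.134 | xyz lane [0.1302 0.1511] z 0.0325 px res 0.04
```

```bash
python3 -c "
from h import *
print(arm.get_clock(),np.abs(arm.get_qvel()).max()); arm.sign_off()"
```

```text
28.55 0.0036041121709743046
the job is handed in; nothing more can be done
```

I hooked both fingertips behind the middle bin's far lip and dragged it about 90 mm along the lane until the tongue clicked. I then eased off, lifted clear and handed the job in at 28.6 s of the 43 s allowed.

- **Pull:** sliding took about 2.8 N. The buffer was met at TCP lane x ≈ 0.120. The click came as a 0.9 mm step with a flip in vertical force, at about 10.4 N total (7.5 N above friction). I went about 1 mm past it; the highest force read was 11.3 N.
- **Tongue:** it shows behind the bin's far wall in both camera views. Its triangulated height is 31 mm, against 33 and 35 mm for the neighbours' tongues. All three read higher than the 28 mm expected for a sprung tongue, so I trust the comparison more than the absolute figure.
- **Bin position:** the far lip is at lane x ≈ 0.103–0.106, so the bin's origin is about 8–10 mm in front of home, inside the 35 mm allowance.
- **Neighbouring bins:** they look unmoved in the before and after top views.
- **Less certain:** the fitting and screwdriver were not measured again, but the arm passed well above them. During the buffer stroke the TCP rose about 2 mm under load and settled partly back at the click. The bin stands level in the final pictures, but it may have lifted slightly at the rear just before the click.

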